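# Start the rotor nut on the tube spinner

### The job

Put the large hex nut on the upright stud of the tube spinner: set it square on the stud, back it off anticlockwise with light pressure until you feel the thread drop in, then turn it clockwise until it is down flush on the rotor plate. Go gently and do not tighten it hard; let go of the nut, and leave the other things on the table where they are.

Things in the scene. Friction and masses are not known exactly. Their poses are not given: they have to be found in the camera images.
- nut_centre (a point): Centre (half-way up) of the large plain aluminium hex nut, which stands upright on the table, right way up: 46 mm across flats, 42 mm tall, about 0.14 kg. z is its axis; +x passes square through one flat (flats face 0, 60, 120 ... degrees)
- nut: The large nut; origin at the centre of its underside, 21 mm below its centre, same axes. Through bore 33.6 mm wide; four round thread teeth, 3.6 mm thick, at 0, 90, 180 and 270 degrees, 5 mm above the underside, reach in to 11.5 mm from the axis
- plate_centre (a point): Point on the stud's axis at the rotor plate's top face, 50 mm above the table, on the fixed tube spinner: white 240 mm square base (x, y along its sides), 212 mm aluminium disc, ten white-capped tubes standing 20 mm above the disc at 92 mm radius. Neither disc nor stud turns. From the entry gaps the nut winds down clockwise: 0.5 to 1 rad to reach the plate, about 0.35 more to tight
- stud_tip (a point): Tip of the steel stud, 25 mm above the plate: core 21 mm wide with a cone nose, and four right-hand threads 30 mm wide (33 mm of descent per clockwise turn seen from above, nearly 2 mm axial play) whose top ends lie 90 degrees apart, at an angle that varies and is not measured
- thread_top (a point): Point on the stud's axis at the top ends of the threads, 14 mm above the plate. A nut set on the stud rests with its teeth on the threads, underside 6 to 11 mm above the plate. Backed off anticlockwise it climbs 0.5 mm per 0.1 rad to 11 mm and, within 1.5 rad, drops about 7 mm past the thread ends. If it starts on top of a stop lug it first slips down 2 to 3 mm: not yet the thread
- entry_gap (a point): Point on the stud's axis at the height of the four 31 degree wide entry gaps, 7 mm above the plate. A nut that has dropped in has its underside 3 to 5 mm above the plate, and a blunt stop lug just past each gap ends the anticlockwise turn. It may by chance be in at once. Turned clockwise before dropping in, its teeth jam on the lugs
- small_nut_centre (a point): Centre of a small aluminium hex nut, 32 mm across flats, 24 mm tall, that belongs elsewhere: leave it
- sanitizer: White pump bottle, 68 mm wide, 185 mm tall, origin under its centre: leave it
- tube_rack: Clear plastic rack of tubes, 120 x 220 mm, 78 mm tall, origin under its centre: leave it
- jar: Clear specimen jar, 48 mm wide, 60 mm tall, origin under its centre: leave it
- tape: Roll of paper tape lying flat, 90 mm wide, 24 mm tall, origin under its centre: leave it
- pouches: Stack of paper pouches, 70 x 160 mm, 20 mm tall, origin under its centre: leave it
Things that resemble listed ones, but are neither listed nor needed, are in the scene too. Leave any purple look-alike of the nut alone.

How it is judged (in metres and radians):
On the way:
1. the large nut is set square on the stud (horizontal distance between nut and plate_centre below 0.004 m and z of nut in the frame of plate_centre below 0.0145 m and angle between nut_centre's own z axis and vertical below 0.12 rad), for 0.1 s.
At the end, for the whole second after the job is handed in: The large nut is threaded on the stud and down on the rotor plate: its underside within 1.3 mm of the plate, its axis within 3 mm of the stud's and within 0.06 rad of upright, and the fingers touch nothing (horizontal distance between nut and plate_centre below 0.003 m and z of nut in the frame of plate_centre below 0.0013 m and angle between nut_centre's own z axis and vertical below 0.06 rad and contact force between the fingers and anything else below 0.1 N).
It fails at once if the thread, stud or rotor plate is forced: more than 70 N between the nut and the spinner (contact force between nut and spinner above 70 N).
It fails at once if another thing on the table is moved by more than 30 mm (distance of any of small_nut_centre, sanitizer, tube_rack, jar, tape, pouches from where it was at the start of the episode above 0.03 m).
It also fails if it takes over 58 s, if anything falls off the work surface, if the arm or the gripper's body presses on something with over 40 N, if the wrist force passes 120 N, or if a joint passes its speed limit or range.

### The arm

A 7-joint arm with a two-finger parallel gripper is mounted at the origin on the work surface. World frame = base frame: x ahead of the robot, y to its left, z up, the work surface at z = 0. Lengths are in mm, angles in rad, forces in N, time in s.
With the tool pointing down it reaches from about 400 to 875 mm from the base axis. Payload 4.4 kg.
Tool frame: the origin (TCP) lies at the very end of the fingers, on their centre line; the grasp point (between the pads) lies 19 mm behind it (ctrl.grip_depth is the distance from the TCP to the grasp point, in mm); z points along the fingers, x is the direction in which the jaws open and shut, and the axes are right-handed (so a half turn about z gives the same grasp; the last joint's range is limited). The gripper opens to 85 mm and grips with 20 to 120 N. Pads are 22 mm wide; open, the fingers measure 114 mm over their backs; the gripper's body (76 mm by 85 mm) begins 54 mm behind the grasp point. The pads swing forward as they close: fully open they stand 13 mm farther back than shut.
Start: joints at [1.274, 0.628, 0.038, 1.517, -0.027, 0.996, -0.02], TCP at [148.719, -632.772, 231.313] pointing down, gripper open.
Joint ranges: [-3.06, 3.06], [-0.37, 2.12], [-1.25, 1.32], [0.18, 2.47], [-1.1, 4.24], [0.23, 1.98], [-2.94, 2.94]. Speed limits (rad/s): [2.57, 2.57, 3.14, 3.14, 3.14, 3.14, 3.14].

### API

Orientations are given as [roll, pitch, yaw] about the fixed x, y, z axes, in that order (R = Rz(yaw) Ry(pitch) Rx(roll)).
In Python, from cell import ctrl gives the robot as it stands.
- The arm moves only by the shell command python3 -m creep 'ROWS'. ROWS is JSON, a list of rows, each an object with "hand": the opening, from 0 (shut) to 1 (fully open); "travel": the shift along the tool's x, y, z in cm, a list of three; "angular": the turn, a rotation vector about the tool's x, y, z in degrees, a list of three. In form: [{"hand": hand, "travel": [tx, ty, tz], "angular": [rx, ry, rz]}, ...]. A call has 1 to 20 rows; each row is the pose to reach, as a shift and turn from the pose measured when the call began, along the tool's axes at that moment; what a row does not reach only later rows make up. A row lasts 1/10 s, in which the tool goes at most 50 mm and 8.59 degrees, less where a joint would pass 70% of its speed; a pose out of reach is approached as far as the arm can. A call with a gripper value outside its range is refused whole. The fingers move at their own pace and stop on an object; the grip force is fixed at half the most. Time passes only in rows, so rows that repeat a pose let the fingers close. It gives the time, the measured TCP pose, the force and the opening at its end, in the units of the state.
- ctrl.read_state(): the state, without advancing time (a new reading comes with each control period).
- ctrl.get_image(name): name is "scene" or "top" or "wrist"; returns a dict with "frame" (384x512x3 uint8, red, green, blue), "fx", "fy", "cx", "cy" (pixels), "origin" and "orientation" of the camera in the world. Camera axes: x right, y down, z forward; pixel columns grow to the right and rows downward; lengths in mm; the calibration is good to about 2 mm. A picture is of the moment at which its call begins. There is no depth.
- ctrl.finish_job(): hands the job in, once; it reports no verdict.
Trained networks look in the newest picture that a camera, given by its name, has taken for a name from the list of things; names that differ only in an ending like _2 or _b are one class to them, and where a whole thing is asked for, a point or a joint stands for the part that bears it (a point fixed in the world has none). Each returns a list of dicts, best first, with "confidence" (0 to 1); they miss things now and then, are a little off and sometimes report something else, mostly with a low value. They report only what shows in the picture. A call takes as long as a camera call. They do not tell look-alikes from the thing itself.
- ctrl.regions_of(camera, thing): "region" (384x512 bool, what is visible of it).
- ctrl.spot_point(camera, thing): "at" ([x, y, z] in mm, in world coordinates, good to about 4 mm: a listed point, or the origin of a listed thing).
The state is a dict: "clock": time; "qpos": joint angles; "qd": joint speeds; "tau": joint torques, N m; "eef_pos": TCP position; "tool_rot": TCP orientation; "force": force on the tool from outside, world axes, zero at the start; "torque": the same for the moment, N m; "width": finger opening in mm.
Only numpy, scipy, OpenCV 4.12 (cv2) and the standard library are available. Lean on these libraries where they do the work, as an engineer would, in place of code of your own. Each camera call takes 0.05 s, during which the arm holds its last target. There are 200 camera calls.

## Working session

There is one attempt and no reset: what is moved stays moved. The work goes in short steps, Python scripts to look and compute and a shell command to move; the robot and the scene stay as the last step left them, time stands still between calls to the robot, and variables do not carry over. Pictures are saved under pics/ and viewed, about 8 in all and at most 12, crops included, and the job is handed in when it is done.

```bash
mkdir -p pics; cat > h.py <<'E'
import numpy as np,cv2
from cell import ctrl
from scipy.spatial.transform import Rotation as R
def snap(c,name,crop=None,scale=1):
    d=ctrl.get_image(c);f=d["frame"][:,:,::-1]
    if crop: f=f[crop[1]:crop[3],crop[0]:crop[2]]
    cv2.imwrite("pics/"+name,cv2.resize(f,None,fx=scale,fy=scale));return d
def Rm(d):
    o=np.array(d["orientation"],float)
    return o if o.shape==(3,3) else R.from_euler("xyz",o).as_matrix()
def ray(d,u,v,z):
    r=Rm(d)@np.array([(u-d["cx"])/d["fx"],(v-d["cy"])/d["fy"],1]);o=np.array(d["origin"])
    return o+r*(z-o[2])/r[2]
def proj(d,p):
    q=Rm(d).T@(np.array(p)-d["origin"]);return d["fx"]*q[0]/q[2]+d["cx"],d["fy"]*q[1]/q[2]+d["cy"]
def st():
    s=ctrl.read_state();print({k:np.round(s[k],3).tolist() for k in("clock","qpos","eef_pos","tool_rot","force","torque","width")});return s
E
python3 - <<'E'
from h import *
st()
for c in("top","scene"):
    d=snap(c,c+"0.png",scale=1.5);print(c,d["origin"],np.round(d["orientation"],3),d["fx"])
    for t in("nut_centre","plate_centre","stud_tip","small_nut_centre","sanitizer","tube_rack","jar","tape","pouches"):
        print(t,[(np.round(x["at"]).tolist(),round(x["confidence"],2)) for x in ctrl.spot_point(c,t)][:3])
E
```

```text
{'clock': 0.0, 'qpos': [1.274, 0.629, 0.038, 1.518, -0.027, 0.996, -0.02], 'eef_pos': [148.556, -632.14, 230.384], 'tool_rot': [3.142, 0.002, -1.34], 'force': [-0.496, 0.661, 0.215], 'torque': [0.001, 0.015, -0.05], 'width': 85.44}
top [ 376.31131349  -16.68309922 1239.95024584] [-2.985 -0.    -1.596] 346.9942819753008
nut_centre [([449.0, -197.0, 23.0], 0.57), ([500.0, -276.0, 19.0], 0.49), ([513.0, -126.0, 22.0], 0.49)]
plate_centre [([484.0, 84.0, 50.0], 0.93)]
stud_tip [([484.0, 80.0, 73.0], 0.62), ([787.0, 98.0, 4.0], 0.45), ([483.0, 80.0, 65.0], 0.42)]
small_nut_centre [([582.0, -251.0, 13.0], 0.57)]
sanitizer [([612.0, -428.0, -2.0], 0.66)]
tube_rack [([787.0, 96.0, 0.0], 0.87)]
jar [([724.0, -248.0, 0.0], 0.69), ([788.0, 101.0, 4.0], 0.6), ([369.0, -363.0, -0.0], 0.48)]
tape [([442.0, 395.0, -2.0], 0.69), ([611.0, -427.0, -0.0], 0.39)]
pouches [([728.0, -247.0, 1.0], 0.68), ([484.0, 78.0, 74.0], 0.68)]
scene [1242.9411787  -757.52241716  726.19929166] [-2.163 -0.006  0.726] 406.3515996181074
nut_centre [([448.0, -190.0, 24.0], 0.9), ([365.0, -138.0, 23.0], 0.59), ([512.0, -120.0, 22.0], 0.58)]
plate_centre [([478.0, 78.0, 49.0], 0.87), ([370.0, -365.0, 2.0], 0.64)]
stud_tip [([482.0, 89.0, 73.0], 0.65)]
small_nut_centre [([577.0, -251.0, 13.0], 0.51)]
sanitizer [([615.0, -427.0, -2.0], 0.74), ([481.0, 86.0, 73.0], 0.71)]
tube_rack [([788.0, 97.0, 3.0], 0.8)]
jar [([370.0, -364.0, 1.0], 0.58)]
tape [([439.0, 397.0, -2.0], 0.84)]
pouches [([722.0, -253.0, 1.0], 0.56)]
```

View pics/top0.png

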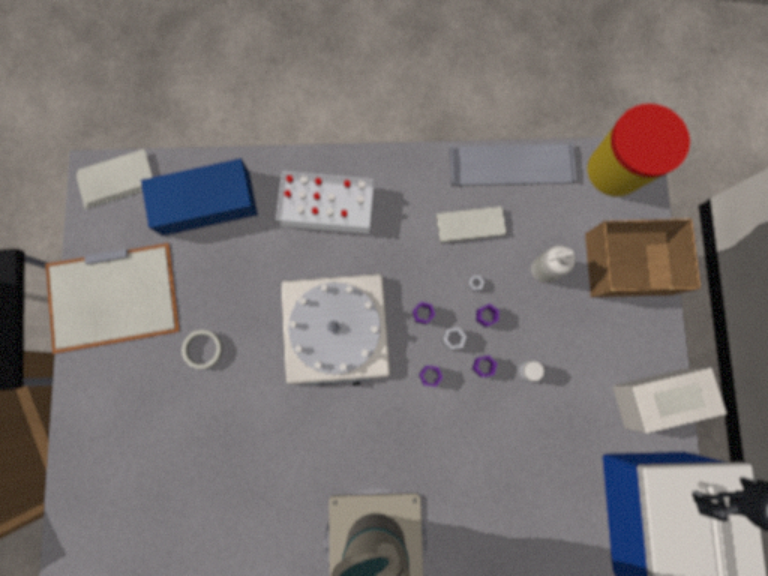

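View pics/scene0.png

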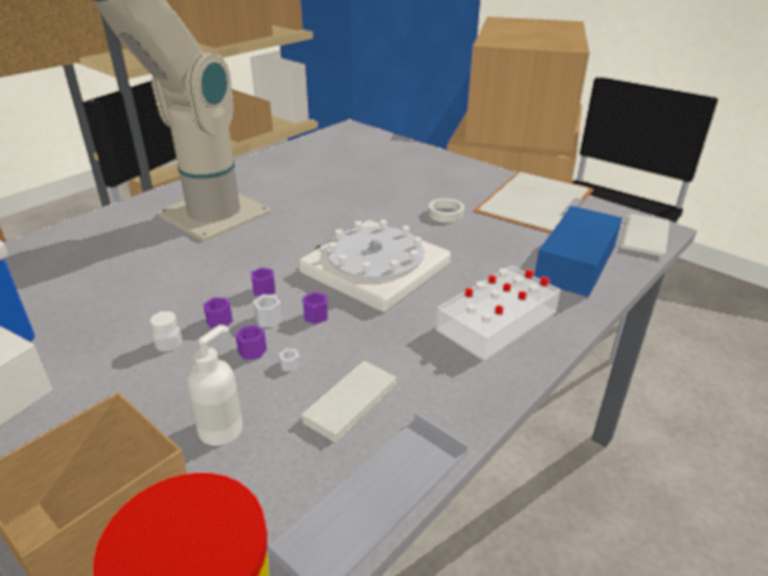

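The top view shows the plain silver nut at about (455,338) among four purple look-alikes. The spinner is at (335,328) and the small nut at (477,283). I'm going above the nut.

```bash
python3 -m creep '[{"hand":1,"travel":[-4,-4.4,0],"angular":[0,0,0]},{"hand":1,"travel":[-8,-8.8,0],"angular":[0,0,0]},{"hand":1,"travel":[-12,-13.2,0],"angular":[0,0,0]},{"hand":1,"travel":[-16,-17.6,0],"angular":[0,0,0]},{"hand":1,"travel":[-20,-22,0],"angular":[0,0,0]},{"hand":1,"travel":[-24,-26.4,0],"angular":[0,0,0]},{"hand":1,"travel":[-28,-30.8,0],"angular":[0,0,0]},{"hand":1,"travel":[-32,-35.2,0],"angular":[0,0,0]},{"hand":1,"travel":[-35.6,-39.3,0],"angular":[0,0,0]},{"hand":1,"travel":[-35.6,-39.3,0],"angular":[0,0,0]},{"hand":1,"travel":[-35.6,-39.3,0],"angular":[0,0,0]},{"hand":0.75,"travel":[-35.6,-39.3,0],"angular":[0,0,0]},{"hand":0.75,"travel":[-35.6,-39.3,0],"angular":[0,0,0]},{"hand":0.75,"travel":[-35.6,-39.3,0],"angular":[0,0,0]}]'
python3 - <<'E'
from h import *
st()
d=snap("wrist","w1.png",scale=1.5);print(d["origin"],np.round(d["orientation"],3),d["fx"])
for t in("nut_centre","small_nut_centre"):
    print(t,[(np.round(x["at"]).tolist(),round(x["confidence"],2)) for x in ctrl.spot_point("wrist",t)][:6])
E
```

```text
clock: 2.4
eef_pos: [449.1, -197.6, 231.4]
tool_rot: [3.141, -0.001, -1.342]
force: [0.5, -0.6, 0.4]
width: 64.3
{'clock': 2.4, 'qpos': [0.36, 0.402, -0.005, 1.951, 0.004, 0.789, -0.989], 'eef_pos': [449.09, -197.556, 231.357], 'tool_rot': [3.141, -0.001, -1.342], 'force': [0.485, -0.593, 0.415], 'torque': [-0.011, 0.002, -0.029], 'width': 64.347}
[ 515.91353527 -182.90241961  375.39227593] [ 2.867e+00 -1.000e-03 -1.342e+00] 294.5462034808673
nut_centre [([505.0, -274.0, 22.0], 0.79), ([450.0, -191.0, 22.0], 0.75), ([364.0, -138.0, 19.0], 0.73), ([388.0, -264.0, 21.0], 0.69)]
small_nut_centre [([582.0, -252.0, 12.0], 0.89)]
```

View pics/w1.png

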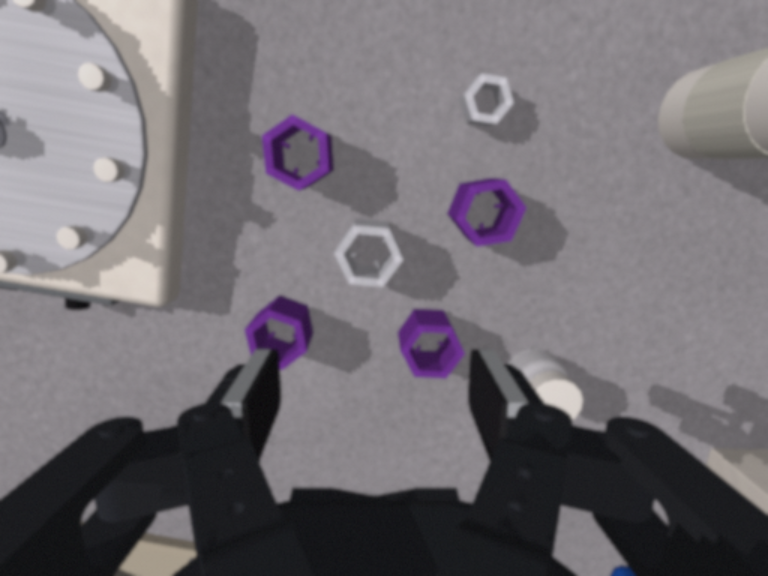

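Wrist view: the plain nut is at about (369,256), with corners left and right, so its flats face roughly along tool y. The nearest neighbours are more than 90 mm away. Next I fit its hexagon, and then the stud.

```bash
cat >> h.py <<'E'
def hexfit(d,c,z=42,rad=45,thr=150,save=None):
    f=d["frame"].astype(int);m=((f.min(2)>thr)).astype(np.uint8)
    u,v=proj(d,[c[0],c[1],z]);k=np.zeros_like(m);cv2.circle(k,(int(u),int(v)),int(rad*d["fx"]/(d["origin"][2]-z)),1,-1)
    n,l,s,ce=cv2.connectedComponentsWithStats(m*k)
    i=1+np.argmax(s[1:,4]);pts=cv2.findContours((l==i).astype(np.uint8),cv2.RETR_EXTERNAL,cv2.CHAIN_APPROX_NONE)[0][0][:,0]
    w=np.array([ray(d,a,b,z)[:2] for a,b in pts])
    best=[]
    for t in np.radians(np.arange(0,60,1)):
        W=[];C=[];N=[]
        for j in range(3):
            n_=np.array([np.cos(t+j*np.pi/3),np.sin(t+j*np.pi/3)]);p=w@n_;W.append(np.ptp(p));C.append((p.max()+p.min())/2);N.append(n_)
        best.append((np.sum(W),np.degrees(t),W,np.linalg.lstsq(np.array(N),np.array(C),rcond=None)[0]))
    b=min(best,key=lambda x:x[0]);print("hex px",s[i,4],"ang",b[1],"widths",np.round(b[2],1),"centre",np.round(b[3],1));return b
E
python3 - <<'E'
from h import *
d=ctrl.get_image("wrist")
for t in(130,150,170): hexfit(d,[450,-193],thr=t)
for c in("top","wrist","scene"):
    ctrl.get_image(c)
    for t in("plate_centre","stud_tip","thread_top"):
        print(c,t,[(np.round(x["at"],1).tolist(),round(x["confidence"],2)) for x in ctrl.spot_point(c,t)][:2])
E
```

```text
hex px 2607 ang 48.00000000000001 widths [90.1 72.2 72.9] centre [ 440.8 -186.3]
hex px 703 ang 9.0 widths [47.1 47.2 46.6] centre [ 448.4 -193.9]
hex px 462 ang 8.0 widths [44.5 44.8 44.2] centre [ 448.4 -194.1]
top plate_centre [([480.6, 83.5, 49.1], 0.58)]
top stud_tip [([480.7, 81.6, 73.3], 0.98)]
top thread_top [([482.2, 80.0, 65.3], 0.67)]
wrist plate_centre []
wrist stud_tip []
wrist thread_top []
scene plate_centre []
scene stud_tip [([480.1, 84.0, 74.4], 0.85)]
scene thread_top [([480.5, 86.3, 60.6], 0.97), ([479.8, 82.3, 74.2], 0.31)]
```

```bash
python3 -m creep '[{"hand":0.8,"travel":[-0.37,0,1.5],"angular":[0,0,-8]},{"hand":0.8,"travel":[-0.37,0,3],"angular":[0,0,-16]},{"hand":0.8,"travel":[-0.37,0,4.5],"angular":[0,0,-24]},{"hand":0.8,"travel":[-0.37,0,6],"angular":[0,0,-32]},{"hand":0.8,"travel":[-0.37,0,7.5],"angular":[0,0,-40]},{"hand":0.8,"travel":[-0.37,0,9],"angular":[0,0,-48]},{"hand":0.8,"travel":[-0.37,0,10.5],"angular":[0,0,-56]},{"hand":0.8,"travel":[-0.37,0,12],"angular":[0,0,-64]},{"hand":0.8,"travel":[-0.37,0,13],"angular":[0,0,-72]},{"hand":0.8,"travel":[-0.37,0,14],"angular":[0,0,-80]},{"hand":0.8,"travel":[-0.37,0,15],"angular":[0,0,-85.4]},{"hand":0.8,"travel":[-0.37,0,15],"angular":[0,0,-85.4]},{"hand":0.8,"travel":[-0.37,0,15],"angular":[0,0,-85.4]}]'
python3 - <<'E'
from h import *
st();d=snap("wrist","w2.png",scale=1.5);hexfit(d,[448.4,-194])
E
```

```text
clock: 4.5
eef_pos: [449.1, -192.7, 81.3]
tool_rot: [-3.141, 0.0, 0.148]
force: [0.1, -0.4, 0.0]
width: 68.8
{'clock': 4.5, 'qpos': [0.572, 0.665, -0.33, 2.082, 0.463, 0.464, 0.037], 'eef_pos': [449.085, -192.678, 81.338], 'tool_rot': [-3.141, 0.0, 0.148], 'force': [0.063, -0.449, 0.035], 'torque': [0.013, 0.021, 0.023], 'width': 68.792}
hex px 2778 ang 8.0 widths [47.4 54.1 53.4] centre [ 448.9 -191. ]
```

View pics/w2.png

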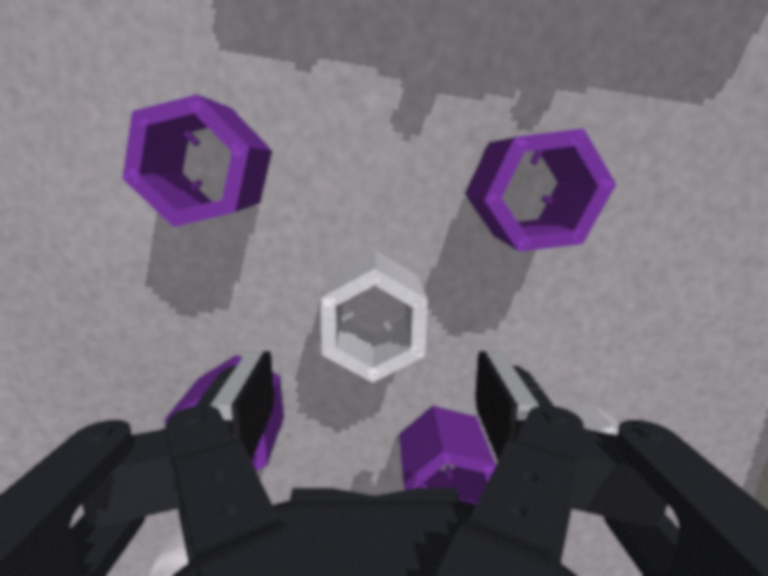

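Wrist view: the top-face hexagon is centred at about (374,325), its flats are parallel to the jaws, and the finger corridor is clear. I'm lowering and gripping.

```bash
python3 -m creep '[{"hand":0.8,"travel":[-0.06,0.12,2],"angular":[0,0,0]},{"hand":0.8,"travel":[-0.06,0.12,4],"angular":[0,0,0]},{"hand":0.8,"travel":[-0.06,0.12,6],"angular":[0,0,0]},{"hand":0.8,"travel":[-0.06,0.12,7.3],"angular":[0,0,0]},{"hand":0.8,"travel":[-0.06,0.12,7.3],"angular":[0,0,0]},{"hand":0.6,"travel":[-0.06,0.12,7.3],"angular":[0,0,0]},{"hand":0.5,"travel":[-0.06,0.12,7.3],"angular":[0,0,0]},{"hand":0.4,"travel":[-0.06,0.12,7.3],"angular":[0,0,0]},{"hand":0.3,"travel":[-0.06,0.12,7.3],"angular":[0,0,0]},{"hand":0.2,"travel":[-0.06,0.12,7.3],"angular":[0,0,0]},{"hand":0,"travel":[-0.06,0.12,7.3],"angular":[0,0,0]},{"hand":0,"travel":[-0.06,0.12,7.3],"angular":[0,0,0]},{"hand":0,"travel":[-0.06,0.12,7.3],"angular":[0,0,0]},{"hand":0,"travel":[-0.06,0.12,7.3],"angular":[0,0,0]}]'
python3 -c "
from h import *
st()"
```

```text
clock: 5.95
eef_pos: [449.7, -194.3, 9.8]
tool_rot: [3.14, -0.002, 0.148]
force: [-0.6, 0.8, 7.6]
width: 45.0
{'clock': 5.95, 'qpos': [0.492, 0.794, -0.211, 2.107, 0.551, 0.29, -0.04], 'eef_pos': [449.741, -194.34, 9.758], 'tool_rot': [3.14, -0.002, 0.148], 'force': [-0.607, 0.801, 7.564], 'torque': [0.054, 0.188, -0.053], 'width': 45.035}
```

```bash
python3 -m creep '[{"hand":0,"travel":[0,0,-2],"angular":[0,0,0]},{"hand":0,"travel":[0,0,-5],"angular":[0,0,0]},{"hand":0,"travel":[0,0,-9],"angular":[0,0,0]},{"hand":0,"travel":[0,0,-13],"angular":[0,0,0]},{"hand":0,"travel":[1,-3,-17],"angular":[0,0,0]},{"hand":0,"travel":[2.3,-7,-17],"angular":[0,0,0]},{"hand":0,"travel":[3.5,-11,-17],"angular":[0,0,0]},{"hand":0,"travel":[4.6,-14,-17],"angular":[0,0,0]},{"hand":0,"travel":[5.8,-17.8,-17],"angular":[0,0,0]},{"hand":0,"travel":[5.8,-17.8,-17],"angular":[0,0,0]},{"hand":0,"travel":[5.8,-17.8,-17],"angular":[0,0,0]},{"hand":0,"travel":[5.8,-17.8,-17],"angular":[0,0,0]}]'
python3 - <<'E'
from h import *
st();d=snap("wrist","w3.png",scale=1.5)
for t in("plate_centre","stud_tip","thread_top","entry_gap"):
  for k in range(2):
    ctrl.get_image("wrist")
    print(t,[(np.round(x["at"],1).tolist(),round(x["confidence"],2)) for x in ctrl.spot_point("wrist",t)][:2])
print(proj(d,[481,83,75]),proj(d,[481,83,50]))
np.savez("w3.npz",**{k:np.array(v) for k,v in d.items()})
E
```

```text
clock: 7.15
eef_pos: [479.9, -10.8, 179.6]
tool_rot: [3.139, -0.001, 0.147]
force: [-0.4, -0.3, -1.5]
width: 45.2
{'clock': 7.15, 'qpos': [0.286, 0.497, -0.459, 2.028, 0.342, 0.689, -0.245], 'eef_pos': [479.915, -10.771, 179.602], 'tool_rot': [3.139, -0.001, 0.147], 'force': [-0.37, -0.293, -1.532], 'torque': [-0.026, -0.007, 0.035], 'width': 45.198}
plate_centre [([478.8, 86.0, 51.6], 0.57), ([479.7, 85.2, 75.3], 0.35)]
plate_centre []
stud_tip [([481.2, 82.7, 74.7], 0.56)]
stud_tip [([480.1, 81.2, 76.5], 0.75)]
thread_top [([481.0, 84.7, 61.1], 0.62)]
thread_top [([481.1, 84.1, 63.4], 0.94)]
entry_gap [([480.3, 83.0, 55.1], 0.96)]
entry_gap [([480.2, 85.1, 58.2], 0.82), ([479.3, -9.2, 189.9], 0.28)]
(np.float64(267.9585731817427), np.float64(75.77241349568753)) (np.float64(266.15965189275505), np.float64(78.82643950687718))
```

View pics/w3.png

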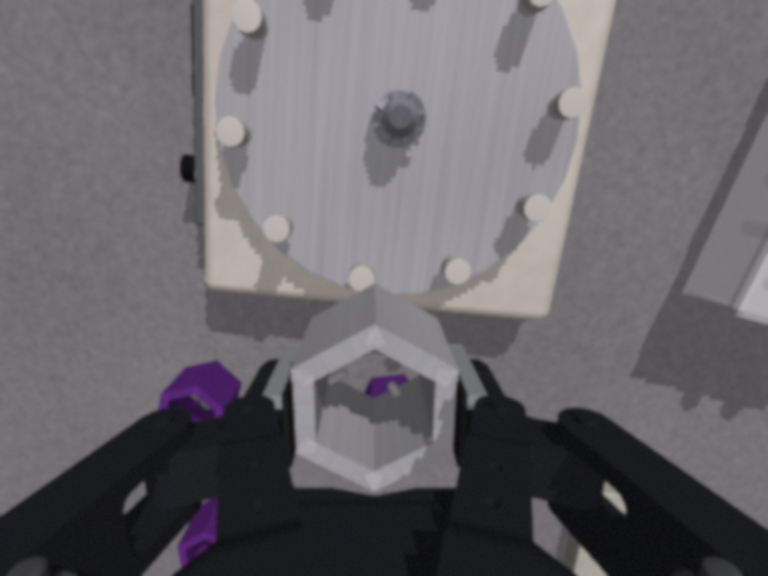

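Wrist view: the nut sits square in the fingers, with its top centred at about (375,409). The stud nose is at about (400,116), with a clear path. I'll measure both in this one picture.

```bash
python3 - <<'E'
from h import *
d=dict(np.load("w3.npz"));f=d["frame"]
g=cv2.cvtColor(f,cv2.COLOR_RGB2GRAY)
cv2.imwrite("pics/w3c.png",cv2.resize(g[55:105,240:295],None,fx=10,fy=10,interpolation=cv2.INTER_NEAREST))
for p,z in(((250,273),211.8),((266.7,77.3),75),((266.5,78),65)): print(p,z,np.round(ray(d,*p,z),1))
print(np.round(proj(d,[479.9,-10.8,211.8]),1))
# all tube caps at z=70 : circle fit
m=((f.min(2)>165)).astype(np.uint8);n,l,s,ce=cv2.connectedComponentsWithStats(m)
P=[ray(d,*c,70)[:2] for c,q in zip(ce[1:],s[1:]) if 60<q[4]<500 and c[1]<190]
P=np.array(P);print(np.round(P,0).tolist())
A=np.c_[2*P,np.ones(len(P))];x=np.linalg.lstsq(A,(P**2).sum(1),rcond=None)[0];print(x[:2],np.sqrt(x[2]+x[0]**2+x[1]**2))
E
```

```text
(250, 273) 211.8 [480.  -10.6 211.8]
(266.7, 77.3) 75 [480.2  81.7  75. ]
(266.5, 78) 65 [480.6  82.2  65. ]
[249.7 273.3]
[[390.0, 62.0], [419.0, 13.0], [528.0, 3.0], [472.0, -9.0]]
[480.35714211  83.10872093] 92.87003215485143
```

View pics/w3c.png

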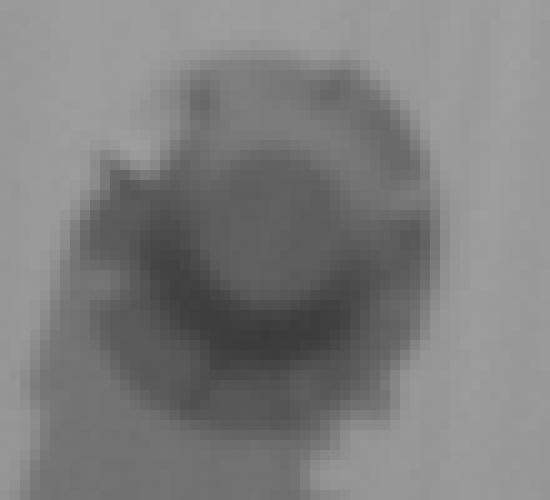

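```bash
python3 -m creep '[{"hand":0,"travel":[0.5,-3,0],"angular":[0,0,0]},{"hand":0,"travel":[1,-6.2,0],"angular":[0,0,0]},{"hand":0,"travel":[1.41,-9.2,0],"angular":[0,0,0]},{"hand":0,"travel":[1.41,-9.2,2],"angular":[0,0,0]},{"hand":0,"travel":[1.41,-9.2,4],"angular":[0,0,0]},{"hand":0,"travel":[1.41,-9.2,6],"angular":[0,0,0]},{"hand":0,"travel":[1.41,-9.2,8.7],"angular":[0,0,0]},{"hand":0,"travel":[1.41,-9.2,8.7],"angular":[0,0,0]},{"hand":0,"travel":[1.41,-9.2,8.7],"angular":[0,0,0]},{"hand":0,"travel":[1.41,-9.2,8.7],"angular":[0,0,0]}]'
python3 - <<'E'
from h import *
st();d=snap("wrist","w4.png",scale=1.5);snap("scene","s4.png",crop=(190,120,310,210),scale=6)
for p in([480.3,82.3,75],[480.3,82.3,50]):print(np.round(np.array(proj(d,p))*1.5))
E
```

```text
clock: 9.0
eef_pos: [481.8, 83.8, 93.6]
tool_rot: [3.141, -0.004, 0.148]
force: [0.1, 0.6, -0.6]
width: 44.8
{'clock': 9.0, 'qpos': [0.006, 0.643, -0.348, 2.078, 0.454, 0.489, -0.534], 'eef_pos': [481.818, 83.8, 93.622], 'tool_rot': [3.141, -0.004, 0.148], 'force': [0.13, 0.578, -0.642], 'torque': [-0.032, -0.027, 0.055], 'width': 44.784}
[370. 344.]
[370. 322.]
```

View pics/w4.png

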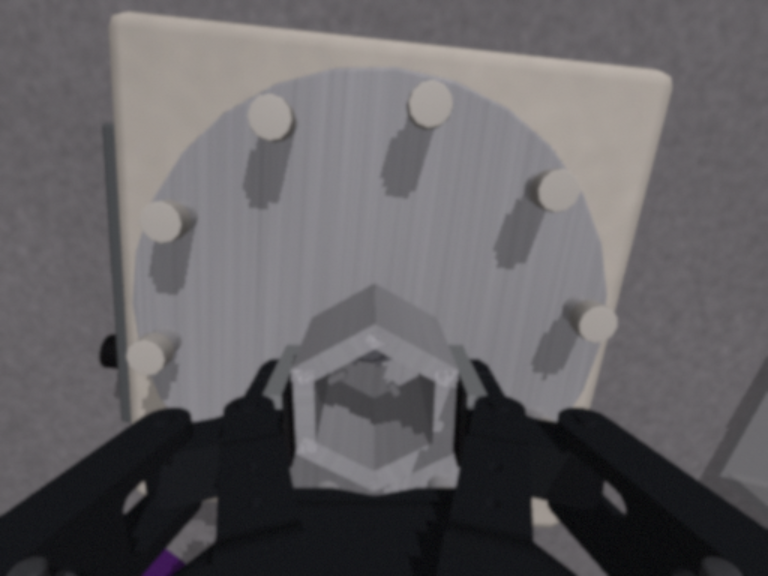

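Wrist view: the nut is above the stud, which it hides. Six caps show, at (270,117), (430,104), (557,189), (597,323), (161,221) and (146,355), so I'll fit the cap circle.

```bash
python3 - <<'E'
from h import *
from scipy.optimize import least_squares
for _ in range(3): print(np.round(ctrl.read_state()["eef_pos"],2))
for k in range(2):
    d=ctrl.get_image("wrist")
    px=np.array([(270,117),(430,104),(557,189),(597,323),(161,221),(146,355)])/1.5
    m=(d["frame"].min(2)>140).astype(np.uint8)
    P=np.array([ray(d,*c,70)[:2] for c in px])
    r=least_squares(lambda c:np.hypot(*(P-c).T)-92,[481,83]);print(r.x,np.round(r.fun,1),d["origin"])
t=ctrl.get_image("top")
print(ctrl.read_state()["eef_pos"])
E
```

```text
[481.87  83.65  93.72]
[481.87  83.65  93.72]
[481.87  83.65  93.72]
[480.27601676  81.86577032] [-0.  -0.1  0.1  0.3  0.2  0.2] [471.05632642 150.53356676 237.72988586]
[480.16227271  81.74867691] [-0.  -0.1  0.   0.3  0.2  0.1] [470.97638964 150.46234285 237.61929989]
[481.46812903  83.45240111  93.32174939]
```

View pics/s4.png

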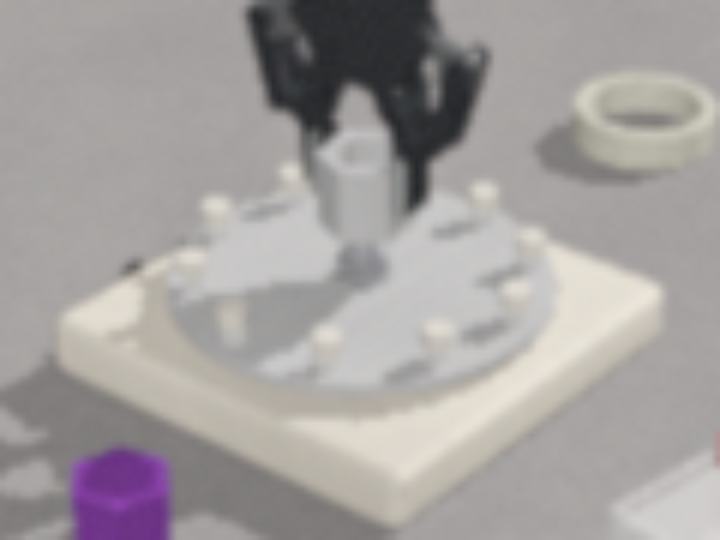

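The caps fit a 92 mm circle to within 0.3 mm, with its centre at (480.2,81.8). The scene crop agrees: the nut is upright just over the stud. I'm correcting sideways and going down partway.

```bash
python3 -m creep '[{"hand":0,"travel":[-0.15,0.14,0],"angular":[0,0,0]},{"hand":0,"travel":[-0.15,0.14,0.5],"angular":[0,0,0]},{"hand":0,"travel":[-0.15,0.14,1],"angular":[0,0,0]},{"hand":0,"travel":[-0.15,0.14,1],"angular":[0,0,0]},{"hand":0,"travel":[-0.15,0.14,1],"angular":[0,0,0]}]'
python3 -c "
from h import *
st();ctrl.get_image('wrist');st()"
```

```text
clock: 9.75
eef_pos: [480.0, 81.9, 82.9]
tool_rot: [3.14, -0.003, 0.148]
force: [-0.0, 0.4, -1.5]
width: 45.6
{'clock': 9.75, 'qpos': [-0.003, 0.66, -0.331, 2.089, 0.468, 0.461, -0.545], 'eef_pos': [480.014, 81.852, 82.947], 'tool_rot': [3.14, -0.003, 0.148], 'force': [-0.0, 0.379, -1.513], 'torque': [0.013, -0.015, -0.011], 'width': 45.616}
{'clock': 9.8, 'qpos': [-0.003, 0.659, -0.331, 2.089, 0.469, 0.461, -0.545], 'eef_pos': [480.133, 81.916, 83.109], 'tool_rot': [3.14, -0.003, 0.148], 'force': [0.511, -0.115, -0.776], 'torque': [0.036, -0.013, 0.005], 'width': 45.372}
```

```bash
python3 -m creep '[{"hand":0,"travel":[0,0,0.2],"angular":[0,0,0]},{"hand":0,"travel":[0,0,0.4],"angular":[0,0,0]},{"hand":0,"travel":[0,0,0.4],"angular":[0,0,0]}]'; python3 -m creep '[{"hand":0,"travel":[0,0,0.2],"angular":[0,0,0]},{"hand":0,"travel":[0,0,0.4],"angular":[0,0,0]},{"hand":0,"travel":[0,0,0.4],"angular":[0,0,0]}]'
python3 -c "
from h import *
st()"
```

```text
clock: 10.1
eef_pos: [480.0, 81.9, 78.9]
tool_rot: [3.14, -0.003, 0.148]
force: [-0.7, -0.4, -0.7]
width: 45.5
clock: 10.4
eef_pos: [479.8, 81.8, 74.6]
tool_rot: [3.14, -0.002, 0.148]
force: [0.6, -0.6, -1.2]
width: 45.3
{'clock': 10.4, 'qpos': [-0.012, 0.674, -0.318, 2.093, 0.479, 0.441, -0.554], 'eef_pos': [479.771, 81.823, 74.568], 'tool_rot': [3.14, -0.002, 0.148], 'force': [0.631, -0.633, -1.219], 'torque': [-0.042, 0.034, -0.05], 'width': 45.321}
```

```bash
python3 -m creep '[{"hand":0,"travel":[0,0,0.2],"angular":[0,0,0]},{"hand":0,"travel":[0,0,0.3],"angular":[0,0,0]},{"hand":0,"travel":[0,0,0.3],"angular":[0,0,0]}]'; python3 -m creep '[{"hand":0,"travel":[0,0,0.1],"angular":[0,0,0]},{"hand":0,"travel":[0,0,0.2],"angular":[0,0,0]},{"hand":0,"travel":[0,0,0.2],"angular":[0,0,0]}]'
```

```text
clock: 10.7
eef_pos: [479.7, 81.8, 71.4]
tool_rot: [3.14, -0.002, 0.148]
force: [0.7, -0.4, -2.2]
width: 45.2
clock: 11.0
eef_pos: [479.6, 81.8, 69.3]
tool_rot: [3.14, -0.002, 0.148]
force: [-0.7, 0.5, -0.9]
width: 44.9
```

```bash
python3 -m creep '[{"hand":0,"travel":[0,0,0.1],"angular":[0,0,0]},{"hand":0,"travel":[0,0,0.2],"angular":[0,0,0]},{"hand":0,"travel":[0,0,0.2],"angular":[0,0,0]}]'
```

```text
clock: 11.3
eef_pos: [479.8, 81.8, 67.2]
tool_rot: [3.14, -0.002, 0.148]
force: [0.7, -0.4, -1.1]
width: 45.1
```

```bash
python3 -m creep '[{"hand":0,"travel":[0,0,0.1],"angular":[0,0,0]},{"hand":0,"travel":[0,0,0.1],"angular":[0,0,0]}]';python3 -m creep '[{"hand":0,"travel":[0,0,0.1],"angular":[0,0,0]},{"hand":0,"travel":[0,0,0.1],"angular":[0,0,0]}]'
```

```text
clock: 11.5
eef_pos: [479.9, 81.8, 66.7]
tool_rot: [3.14, -0.002, 0.148]
force: [-1.3, 0.5, 5.8]
width: 45.0
clock: 11.7
eef_pos: [479.9, 81.9, 66.6]
tool_rot: [3.139, -0.003, 0.148]
force: [-1.9, -0.6, 10.0]
width: 45.3
```

```bash
python3 -m creep '[{"hand":0,"travel":[0,0,0.1],"angular":[0,0,0]},{"hand":0,"travel":[0,0,0.1],"angular":[0,0,0]}]'
```

```text
clock: 11.9
eef_pos: [479.9, 81.8, 66.5]
tool_rot: [3.139, -0.004, 0.148]
force: [-2.0, -0.9, 10.8]
width: 44.9
```

```bash
python3 -m creep '[{"hand":0,"travel":[0,0,0.05],"angular":[0,0,-4]},{"hand":0,"travel":[0,0,0.02],"angular":[0,0,-8]},{"hand":0,"travel":[0,0,-0.02],"angular":[0,0,-12]},{"hand":0,"travel":[0,0,-0.02],"angular":[0,0,-12]}]'
```

```text
clock: 12.3
eef_pos: [480.7, 82.1, 67.7]
tool_rot: [3.138, -0.005, 0.359]
force: [-0.5, 0.1, 8.1]
width: 45.3
```

```bash
python3 -m creep '[{"hand":0,"travel":[0,0,0.06],"angular":[0,0,-5]},{"hand":0,"travel":[0,0,0.03],"angular":[0,0,-10]},{"hand":0,"travel":[0,0,-0.02],"angular":[0,0,-15]},{"hand":0,"travel":[0,0,-0.05],"angular":[0,0,-15]}]'; python3 -m creep '[{"hand":0,"travel":[0,0,0.06],"angular":[0,0,-5]},{"hand":0,"travel":[0,0,0.03],"angular":[0,0,-10]},{"hand":0,"travel":[0,0,-0.02],"angular":[0,0,-15]},{"hand":0,"travel":[0,0,-0.05],"angular":[0,0,-15]}]'
```

```text
clock: 12.7
eef_pos: [481.4, 82.3, 69.1]
tool_rot: [3.136, -0.005, 0.623]
force: [-0.4, 0.7, 5.8]
width: 45.0
clock: 13.1
eef_pos: [481.3, 82.2, 69.6]
tool_rot: [3.135, -0.004, 0.885]
force: [-0.2, 1.1, -2.0]
width: 44.7
```

```bash
python3 -m creep '[{"hand":0,"travel":[0,0,0.1],"angular":[0,0,0]},{"hand":0,"travel":[0,0,0.15],"angular":[0,0,0]},{"hand":0,"travel":[0,0,0.15],"angular":[0,0,0]}]'
```

```text
clock: 13.4
eef_pos: [481.2, 82.2, 68.0]
tool_rot: [3.135, -0.003, 0.884]
force: [-0.4, 0.4, -0.4]
width: 45.4
```

```bash
python3 -m creep '[{"hand":0,"travel":[0,0,0.1],"angular":[0,0,0]},{"hand":0,"travel":[0,0,0.15],"angular":[0,0,0]},{"hand":0,"travel":[0,0,0.15],"angular":[0,0,0]}]'; python3 -m creep '[{"hand":0,"travel":[0,0,0.1],"angular":[0,0,0]},{"hand":0,"travel":[0,0,0.15],"angular":[0,0,0]},{"hand":0,"travel":[0,0,0.15],"angular":[0,0,0]}]'
```

```text
clock: 13.7
eef_pos: [481.3, 82.2, 66.8]
tool_rot: [3.134, -0.003, 0.885]
force: [-1.4, 0.4, 5.3]
width: 45.1
clock: 14.0
eef_pos: [481.2, 82.3, 65.0]
tool_rot: [3.135, -0.003, 0.884]
force: [0.5, 0.6, -1.8]
width: 45.1
```

```bash
python3 -m creep '[{"hand":0,"travel":[0,0,0.1],"angular":[0,0,0]},{"hand":0,"travel":[0,0,0.1],"angular":[0,0,0]}]'; python3 -m creep '[{"hand":0,"travel":[0,0,0.1],"angular":[0,0,0]},{"hand":0,"travel":[0,0,0.1],"angular":[0,0,0]}]'; python3 -m creep '[{"hand":0,"travel":[0,0,0.1],"angular":[0,0,0]},{"hand":0,"travel":[0,0,0.1],"angular":[0,0,0]}]'
```

```text
clock: 14.2
eef_pos: [481.1, 82.1, 63.7]
tool_rot: [3.135, -0.003, 0.884]
force: [0.1, -0.2, -1.1]
width: 45.2
clock: 14.4
eef_pos: [481.2, 82.1, 62.6]
tool_rot: [3.135, -0.003, 0.884]
force: [0.4, 1.1, -1.7]
width: 45.1
clock: 14.6
eef_pos: [481.3, 82.2, 62.2]
tool_rot: [3.134, -0.003, 0.884]
force: [-1.2, -0.9, 7.5]
width: 45.1
```

```bash
python3 -m creep '[{"hand":0,"travel":[0,0,0.05],"angular":[0,0,6]},{"hand":0,"travel":[0,0,0.1],"angular":[0,0,12]},{"hand":0,"travel":[0,0,0.1],"angular":[0,0,12]}]'
python3 -c "
from h import *
st()"
```

```text
clock: 14.9
eef_pos: [481.4, 82.3, 61.4]
tool_rot: [3.134, -0.005, 0.674]
force: [-0.5, 0.8, 1.1]
width: 45.3
{'clock': 14.9, 'qpos': [0.057, 0.716, -0.427, 2.098, 0.676, 0.458, -0.221], 'eef_pos': [481.418, 82.347, 61.414], 'tool_rot': [3.134, -0.005, 0.674], 'force': [-0.53, 0.838, 1.108], 'torque': [0.101, 0.062, 0.01], 'width': 45.299}
```

```bash
python3 -m creep '[{"hand":0,"travel":[0,0,0.06],"angular":[0,0,6]},{"hand":0,"travel":[0,0,0.12],"angular":[0,0,12]},{"hand":0,"travel":[0,0,0.12],"angular":[0,0,12]}]'
python3 -c "
from h import *
st()"; python3 -m creep '[{"hand":0,"travel":[0,0,0.06],"angular":[0,0,5]},{"hand":0,"travel":[0,0,0.09],"angular":[0,0,10]},{"hand":0,"travel":[0,0,0.09],"angular":[0,0,10]}]'
python3 -c "
from h import *
st()"
```

```text
clock: 15.2
eef_pos: [481.6, 82.5, 60.4]
tool_rot: [3.135, -0.007, 0.467]
force: [0.1, 0.1, 2.2]
width: 45.7
{'clock': 15.2, 'qpos': [0.019, 0.709, -0.371, 2.099, 0.613, 0.432, -0.367], 'eef_pos': [481.567, 82.536, 60.391], 'tool_rot': [3.135, -0.007, 0.467], 'force': [0.14, 0.068, 2.188], 'torque': [0.001, 0.052, 0.002], 'width': 45.742}
clock: 15.5
eef_pos: [481.7, 82.2, 59.9]
tool_rot: [3.136, -0.008, 0.295]
force: [-0.2, -1.3, 5.4]
width: 45.4
{'clock': 15.5, 'qpos': [-0.011, 0.704, -0.325, 2.1, 0.557, 0.413, -0.484], 'eef_pos': [481.743, 82.161, 59.894], 'tool_rot': [3.136, -0.008, 0.295], 'force': [-0.212, -1.339, 5.401], 'torque': [-0.179, 0.172, 0.018], 'width': 45.36}
```

```bash
python3 -m creep '[{"hand":0,"travel":[0,0,0.04],"angular":[0,0,4]},{"hand":0,"travel":[0,0,0.06],"angular":[0,0,8]},{"hand":0,"travel":[0,0,0.06],"angular":[0,0,8]}]'
python3 -c "
from h import *
st()"; python3 -m creep '[{"hand":0,"travel":[0,0,0.03],"angular":[0,0,4]},{"hand":0,"travel":[0,0,0.05],"angular":[0,0,8]},{"hand":0,"travel":[0,0,0.05],"angular":[0,0,8]}]'
python3 - <<'E'
from h import *
st()
d=snap("scene","s5.png",crop=(190,120,310,210),scale=6)
E
```

```text
clock: 15.8
eef_pos: [481.6, 81.5, 59.9]
tool_rot: [3.135, -0.008, 0.158]
force: [-1.5, -2.0, 8.9]
width: 45.3
{'clock': 15.8, 'qpos': [-0.035, 0.699, -0.289, 2.101, 0.51, 0.401, -0.574], 'eef_pos': [481.641, 81.543, 59.88], 'tool_rot': [3.135, -0.008, 0.158], 'force': [-1.514, -2.022, 8.926], 'torque': [-0.279, 0.414, 0.012], 'width': 45.348}
clock: 16.1
eef_pos: [481.1, 81.0, 59.9]
tool_rot: [3.135, -0.008, 0.022]
force: [-2.2, -1.4, 8.5]
width: 45.1
{'clock': 16.1, 'qpos': [-0.058, 0.696, -0.254, 2.102, 0.461, 0.39, -0.662], 'eef_pos': [481.132, 80.992, 59.866], 'tool_rot': [3.135, -0.008, 0.022], 'force': [-2.163, -1.356, 8.51], 'torque': [-0.16, 0.547, -0.032], 'width': 45.107}
```

View pics/s5.png

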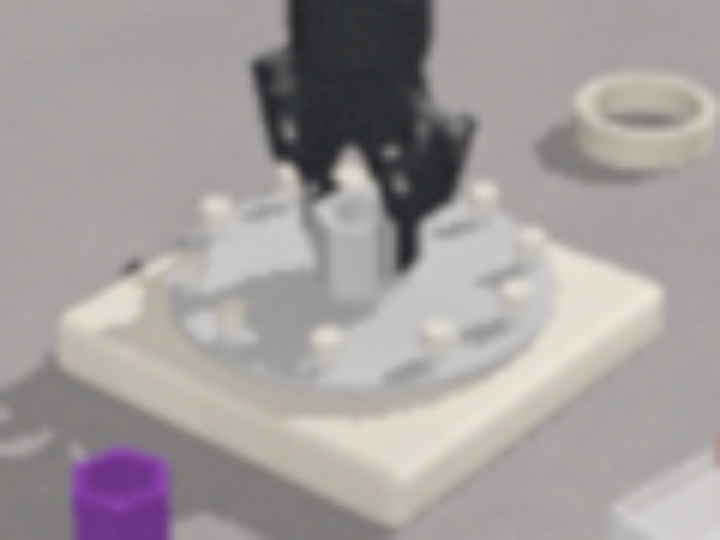

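The scene crop shows the nut down on the disc around the stud. TCP z has stayed at 59.87 over the last 0.27 rad with almost no torque, which puts the underside at about 50.1, on the plate. I'm releasing and retreating.

```bash
python3 -m creep '[{"hand":0,"travel":[0,0,0],"angular":[0,0,0]},{"hand":0.6,"travel":[0,0,0],"angular":[0,0,0]},{"hand":0.8,"travel":[0,0,0],"angular":[0,0,0]},{"hand":0.8,"travel":[0,0,0],"angular":[0,0,0]},{"hand":0.8,"travel":[0,0,0],"angular":[0,0,0]},{"hand":0.8,"travel":[0,0,0],"angular":[0,0,0]}]'; python3 -m creep '[{"hand":0.8,"travel":[0,0,-2],"angular":[0,0,0]},{"hand":0.8,"travel":[0,0,-5],"angular":[0,0,0]},{"hand":0.8,"travel":[0,0,-9],"angular":[0,0,0]},{"hand":0.8,"travel":[0,3,-12],"angular":[0,0,0]},{"hand":0.8,"travel":[0,7,-12],"angular":[0,0,0]},{"hand":0.8,"travel":[0,7,-12],"angular":[0,0,0]},{"hand":0.8,"travel":[0,7,-12],"angular":[0,0,0]}]'
python3 - <<'E'
from h import *
st();d=snap("wrist","w6.png",scale=1.5)
print([(np.round(x["at"],1).tolist(),round(x["confidence"],2)) for x in ctrl.spot_point("wrist","nut_centre")],[(np.round(x["at"],1).tolist(),round(x["confidence"],2)) for x in ctrl.spot_point("wrist","nut")])
for z in (92,97):print(np.round(np.array(proj(d,[480.3,82,z]))*1.5))
hexfit(d,[480.5,82],z=92,thr=165)
E
```

```text
clock: 16.75
eef_pos: [481.1, 81.0, 59.8]
tool_rot: [3.135, -0.008, 0.023]
force: [-0.1, 0.0, 0.3]
width: 68.2
clock: 17.45
eef_pos: [481.6, 10.7, 180.3]
tool_rot: [3.135, -0.008, 0.021]
force: [0.1, 0.8, -0.3]
width: 68.1
{'clock': 17.45, 'qpos': [0.213, 0.49, -0.423, 2.03, 0.325, 0.679, -0.399], 'eef_pos': [481.596, 10.743, 180.285], 'tool_rot': [3.135, -0.008, 0.021], 'force': [0.054, 0.822, -0.329], 'torque': [0.022, -0.035, 0.008], 'width': 68.123}
[([510.3, -126.1, 21.1], 0.83)] [([513.8, -124.2, 0.3], 0.85)]
[373. 155.]
[373. 155.]
hex px 22 ang 31.0 widths [3.3 2.8 3.6] centre [460.9  92.5]
```

View pics/w6.png

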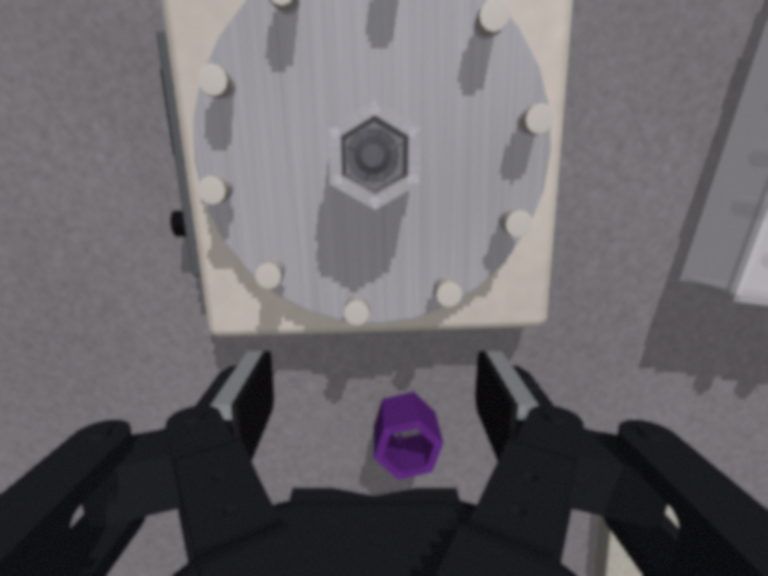

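Wrist view: the nut is upright and centred on the stud at about (374,157), with nothing else disturbed. To check the seating height, I'll lightly touch the nut's top and then the plate with the closed fingertips.

```bash
python3 -m creep '[{"hand":0,"travel":[1,-3.5,0],"angular":[0,0,0]},{"hand":0,"travel":[2,-7.1,0],"angular":[0,0,0]},{"hand":0,"travel":[2,-7.1,2],"angular":[0,0,0]},{"hand":0,"travel":[2,-7.1,4],"angular":[0,0,0]},{"hand":0,"travel":[2,-7.1,6],"angular":[0,0,0]},{"hand":0,"travel":[2,-7.1,8],"angular":[0,0,0]},{"hand":0,"travel":[2,-7.1,8],"angular":[0,0,0]},{"hand":0,"travel":[2,-7.1,8],"angular":[0,0,0]},{"hand":0,"travel":[2,-7.1,8],"angular":[0,0,0]}]'; for i in 1 2 3 4; do echo; done; python3 -m creep '[{"hand":0,"travel":[0,0,0.2],"angular":[0,0,0]},{"hand":0,"travel":[0,0,0.3],"angular":[0,0,0]},{"hand":0,"travel":[0,0,0.3],"angular":[0,0,0]}]'
```

```text
clock: 18.5
eef_pos: [500.9, 85.0, 100.5]
tool_rot: [3.137, -0.009, 0.026]
force: [0.2, 0.6, 0.2]
width: -0.2




clock: 18.8
eef_pos: [501.1, 85.0, 97.8]
tool_rot: [3.137, -0.009, 0.026]
force: [0.3, -0.5, 0.4]
width: -0.1
```

```bash
python3 -m creep '[{"hand":0,"travel":[0,0,0.2],"angular":[0,0,0]},{"hand":0,"travel":[0,0,0.3],"angular":[0,0,0]},{"hand":0,"travel":[0,0,0.3],"angular":[0,0,0]}]'; python3 -m creep '[{"hand":0,"travel":[0,0,0.1],"angular":[0,0,0]},{"hand":0,"travel":[0,0,0.15],"angular":[0,0,0]},{"hand":0,"travel":[0,0,0.15],"angular":[0,0,0]}]'; python3 -m creep '[{"hand":0,"travel":[0,0,0.1],"angular":[0,0,0]},{"hand":0,"travel":[0,0,0.1],"angular":[0,0,0]}]'; python3 -m creep '[{"hand":0,"travel":[0,0,0.1],"angular":[0,0,0]},{"hand":0,"travel":[0,0,0.1],"angular":[0,0,0]}]'
```

```text
clock: 19.1
eef_pos: [501.0, 84.8, 94.7]
tool_rot: [3.137, -0.009, 0.026]
force: [-0.1, 0.9, -0.6]
width: 0.1
clock: 19.4
eef_pos: [500.9, 84.9, 93.1]
tool_rot: [3.137, -0.009, 0.026]
force: [-0.5, -0.3, -0.7]
width: -0.3
clock: 19.6
eef_pos: [501.1, 84.9, 92.2]
tool_rot: [3.137, -0.009, 0.026]
force: [-0.4, -1.1, 1.3]
width: -0.1
clock: 19.8
eef_pos: [501.4, 85.0, 92.0]
tool_rot: [3.136, -0.01, 0.026]
force: [-1.2, -1.0, 9.7]
width: 0.2
```

The nut's top is at 92.0–92.2 mm, and flush would be 92. I'm retreating and handing in.

```bash
python3 -m creep '[{"hand":0,"travel":[0,0,-1],"angular":[0,0,0]},{"hand":0,"travel":[0,0,-4],"angular":[0,0,0]},{"hand":0,"travel":[0,0,-8],"angular":[0,0,0]},{"hand":0,"travel":[0,4,-10],"angular":[0,0,0]},{"hand":0,"travel":[0,7,-10],"angular":[0,0,0]},{"hand":0,"travel":[0,7,-10],"angular":[0,0,0]},{"hand":0,"travel":[0,7,-10],"angular":[0,0,0]}]'
python3 - <<'E'
from h import *
d=snap("wrist","w7.png",scale=1.5);st();print(np.round(np.array(proj(d,[480.3,82,92]))*1.5))
E
```

```text
clock: 20.5
eef_pos: [502.1, 14.9, 192.7]
tool_rot: [3.137, -0.01, 0.024]
force: [0.0, -0.2, -0.3]
width: -0.0
{'clock': 20.55, 'qpos': [0.214, 0.498, -0.438, 1.967, 0.317, 0.734, -0.387], 'eef_pos': [502.079, 16.04, 192.541], 'tool_rot': [3.137, -0.01, 0.026], 'force': [-0.204, 0.421, -0.542], 'torque': [0.064, 0.006, -0.052], 'width': 0.293}
[334. 163.]
```

View pics/w7.png

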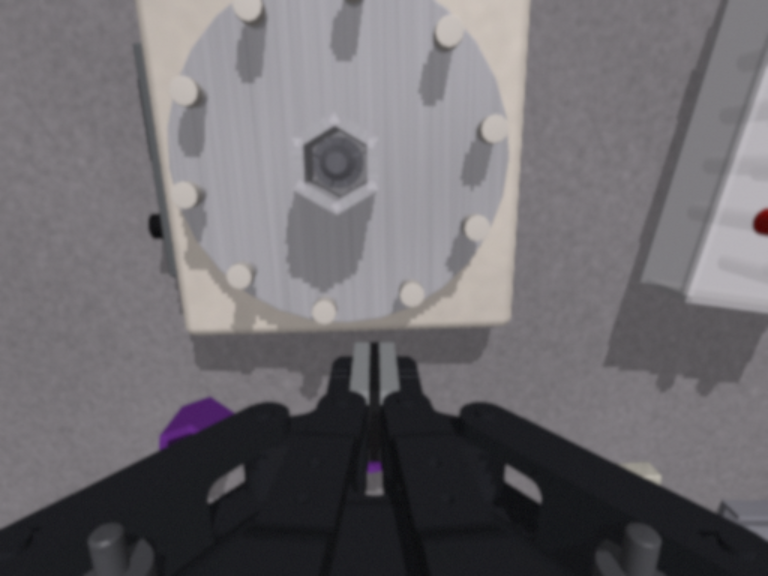

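The nut is still upright and centred on the stud at about (335,165), and the fingers are clear of everything.

```bash
python3 -c "
from cell import ctrl
print(ctrl.finish_job())"
```

```text
the job is handed in; nothing more can be done
None
```

The large nut is on the stud and down on the rotor plate, let go, and the job was handed in after about 20.6 s. No verdict was reported.

- **What I did:** I gripped the plain nut, set it on the stud with about 10 N of pressure and backed it off anticlockwise by about 0.74 rad. It climbed about 3 mm, then dropped about 7 mm into the thread. I then turned it 0.86 rad clockwise until it stopped going down, and opened the fingers.
- **Seating:** By the grip height, the underside is at about 50.1 mm, against 50 mm for the plate. A light touch on top of the nut read 92.0–92.2 mm, where flush would be 92. The last 0.27 rad of turning gave no further descent and almost no torque about the axis, so it is not tight.
- **Final picture:** The nut is upright and centred on the stud to within about 1 mm, with the fingers clear. Nothing else in view looked disturbed, but I did not re-measure the other things' positions. The highest force I read at any point was about 11 N.
- **Checks that failed or disagreed:**
  - The detector did not find the seated nut and reported only a purple look-alike.
  - My hexagon fit also failed against the bright plate, so the centring is judged by eye.
  - The tool drifted sideways by 1–2 mm while turning, with side forces of about 2 N at most.
  - I skipped the planned reference touch on the plate.

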